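# Press the lens holder and show it to the inspection camera

### The job

Press the yellow lens holder that sits in the lever press: swing the press lever by its red handle down to its stop, so that the plunger presses the holder, and let it come back up. Then take the holder out of its nest and hold it still in the air in front of the inspection camera, about 12 cm from the lens and centred in its view, with its bevelled end up and one broad face square to the lens. The job finishes while you are holding it there; leave the camera and the other things on the bench as they are.

Things in the scene. Friction and masses are not known exactly. Their poses are not given: they have to be found in the camera images.
- holder: yellow plastic lens holder, a block 24 x 40 x 45 mm (x, y, z), about 50 g, standing in the nest of the press; origin at the centre of its underside, z up through its bevelled end. Its two broad faces (40 mm wide) look to +x and -x; its narrow sides (24 mm wide, 40 mm apart, upright from the underside to about 28 mm above it, bevelled above) look to +y and -y
- holder_centre (a point): middle of the holder, 22.5 mm above its underside; axes as the holder's
- press: grey lever press fixed to the bench. Origin on the bench under the nest centre, z up, +x towards the hinge (two ears, 76 mm high). Base plate 12 mm thick, x -60 to 130, y -45 to 45 mm. On it the nest: cheeks 14 mm high close to the holder's broad faces, lips only 4 mm high at its narrow sides, so grip it from above by the narrow sides; beside the lips the plate is bare
- press_lever (a joint): lever of the press, rad: 0 = up at its rest (leaning 0.1 rad back past vertical), 1.67 = down at its stop (level, over the nest). A spring (under 8 N at the handle, plunger included) always drives it back to 0, also when let go
- lever_grip (a point): middle of the grip on the red handle: round bar 12 mm thick, 60 mm long, parallel to the hinge axis (press y), sticking out to the press's -y side of the lever arm; this point is 165 mm from the hinge axis, 42 mm to the side of the arm's middle, 30 mm from the bar's end. Arm 16 mm wide, 14 mm thick
- lever_hinge (a point): fixed point on the hinge axis, 64 mm above the bench, 95 mm behind the nest centre, with the sideways offset of lever_grip (-42 mm in press y). lever_grip swings about it in an upright plane, from above it towards the press's -x and down to the hinge's height
- plunger: sprung plunger with a black rubber foot 16 mm wide under the lever arm, 95 mm from the hinge; presses on the top of the holder from 0.05 rad before the lever's stop, with about 5 N at the stop
- camera_stand: stand of the inspection camera, fixed to the bench: round grey base 96 mm wide with a steel post 16 mm thick and reaching 340 mm above the bench; origin on the bench 140 mm in front of the post (towards the side the camera looks to, -x of the stand)
- camera_lens (a point): centre of the front of the lens (black barrel, 32 mm wide) of the white inspection camera, which is 44 mm wide and looks roughly towards the robot, level to 0.5 rad downwards; it looks along -x of this frame, y is level, z is its upright
- focus (a point): point in the empty air where the middle of the part belongs: 120 mm in front of the lens on the camera's axis; axes as camera_lens (x back to the lens, y level, z the upright of the camera's picture)
- suction_cup: bystander: blue suction cup with a ring, 50 mm wide, 50 mm high; origin at its underside
- tape_amber: bystander: amber roll of tape lying flat, 62 mm wide, 13 mm high; origin at its underside
- jar_3: bystander: small white jar with a red cap, 54 mm wide, 39 mm high; origin at its underside
- pen_1: bystander: white marker pen with a black cap, 135 mm long, 17 mm thick, lying along its y; origin at its underside

How it is judged:
By the outcome, as a careful person would: the job done as asked, in the order asked, and still so for the second after the job is handed in, while the arm keeps its last pose, push and grip.
It also fails if it takes over 67 s, if anything falls off the work surface, if the arm or the gripper's body presses on something with over 40 N, if the wrist force passes 120 N, or if a joint passes its speed limit or range.

### The arm

A 7-joint arm with a two-finger parallel gripper is mounted at the origin on a cart in front of the work surface, level with it; the furniture and walls round the work are solid. World frame = base frame: x ahead of the robot, y to its left, z up, the work surface at z = 0. Lengths are in m, angles in rad, forces in N, time in s.
With the tool pointing down it reaches from about 0.4 to 0.875 m from the base axis. Payload 19.3 kg.
Tool frame: the origin (TCP) lies where the fingers leave the gripper's body, on its centre line; the fingertips stand bot.tip_reach ahead of it and the grasp point (between the pads) lies 54 mm ahead of it (bot.tip_reach is the distance from the TCP to the fingertips, in m); z points along the fingers, y is the line along which they close (so a half turn about z gives the same grasp; the last joint's range is limited). The gripper opens to 85 mm and grips with 20 to 120 N. Pads are 22 mm wide; open, the fingers measure 114 mm over their backs; the gripper's body (76 mm by 85 mm) begins 54 mm behind the grasp point. The pads swing forward as they close: fully open they stand 13 mm farther back than shut.
Start: joints at [-0.07, 0.521, -0.036, 1.599, 0.021, 1.021, -0.113], TCP at [0.625, -0, 0.304] pointing down, gripper open.
Joint ranges: [-2.91, 2.91], [-0.3, 2.13], [-1.5, 1.42], [0.17, 2.43], [-1.26, 4.41], [0.16, 1.93], [-2.52, 2.52]. Speed limits (rad/s): [1.89, 1.89, 2.39, 2.39, 3.01, 3.01, 3.01].

### API

Orientations are given as [roll, pitch, yaw] about the fixed x, y, z axes, in that order (R = Rz(yaw) Ry(pitch) Rx(roll)).
In Python, from workcell import bot gives the robot as it stands. The module is installed in compiled form; this text tells all that it offers.
- The arm moves only by the shell command python3 -m jog 'ROWS' [FORCE]. ROWS is JSON, a list that holds one entry, the list of rows, each a list of 7 numbers: the shift along the tool's x, y, z in mm, then the turn, a rotation vector about the tool's x, y, z in rad, then the opening, from 0 (shut) to 1 (fully open). In form: [[[tx, ty, tz, wx, wy, wz, fingers], ...]]. A call has 1 to 5 rows; each row shifts and turns the commanded pose from where the row before left it, along the tool's axes as they then stand; what a row does not reach is not made up. A row lasts 1/10 s, in which the tool goes at most 50 mm and 8.59 degrees, less where a joint would pass 70% of its speed; a pose out of reach is approached as far as the arm can. A call is refused whole if a number of a shift passes 50 or a number of a turn 0.15, either way. A call with a gripper value outside its range is refused whole. The fingers move at their own pace and stop on an object; FORCE is the grip in N (left out, the last holds). Time passes only in rows, so rows that do not move let the fingers close. It gives the time, the measured TCP pose, the force, the opening and the grip force at its end, in the units of the state.
- bot.observe(): the state, without advancing time (a new reading comes with each control period).
- bot.grab_frame(name): name is "scene" or "side" or "wrist"; returns a dict with "img" (384x512x3 uint8, red, green, blue), "intrinsics" (3x3 intrinsics, pixels), "R" (3x3) and "t" (3): a world point X has camera coordinates R X + t; the wrist camera has in their place "tool_from_camera" (4x4, takes a point from camera to tool coordinates, whose origin is the TCP and whose axes are the flange's). Camera axes: x right, y down, z forward; pixel columns grow to the right and rows downward; lengths in m; the calibration is good to about 2 mm. A picture is of the moment at which its call begins: read the wrist's pose just before it. There is no depth.
- bot.job_done(): hands the job in; it is judged then, once.
Trained networks look in a picture, given as the dict that the camera call returned (one of the last four; its "shot" number tells which), for a name from the list of things; names that differ only in an ending like _2 or _b are one class to them, and where a whole thing is asked for, a point or a joint stands for the part that bears it (a point fixed in the world has none). Each returns a list of dicts, best first, with "conf" (0 to 1); they miss things now and then, are a little off and sometimes report something else, mostly with a low value. They report only what shows in the picture. A call takes as long as a camera call.
- bot.trace(query, picture): "region" (384x512 bool, what is visible of it).
- bot.spot_point(query, picture): "xyz" ([x, y, z] in m, in world coordinates, good to about 4 mm: a listed point, or the origin of a listed thing).
The state is a dict: "clock": time; "qpos": joint angles; "qd": joint speeds; "joint_efforts": joint torques, N m; "position": TCP position; "tool_rot": TCP orientation; "force": force on the tool from outside, world axes, zero at the start; "moment": the same for the moment, N m; "grip_width": finger opening in m; "finger_force": force on a finger pad.
Only numpy, scipy, OpenCV 4.12 (cv2) and the standard library are available. Lean on these libraries where they do the work, as an engineer would, in place of code of your own. Each camera call takes 0.05 s, during which the arm holds its last target. There are 200 camera calls.

## Working session

There is one attempt and no reset: what is moved stays moved. The work goes in short steps, Python scripts to look and compute and a shell command to move; the robot and the scene stay as the last step left them, time stands still between calls to the robot, and variables do not carry over. Pictures are saved under pics/ and viewed, at most 10 in all, crops included, and the job is handed in when it is done.

```bash
mkdir -p pics
cat > h.py <<'E'
import numpy as np, cv2
from workcell import bot
from scipy.spatial.transform import Rotation as Ro
np.set_printoptions(precision=4,suppress=True)
def see(q,cams=("scene","side"),save=None):
    for c in cams:
        p=bot.grab_frame(c)
        if save: cv2.imwrite(f"pics/{save}_{c}.png",p["img"][:,:,::-1])
        for n in q:
            r=bot.spot_point(n,p)
            print(c,n,[(np.round(d["xyz"],4).tolist(),round(d["conf"],2)) for d in r[:2]])
def st():
    s=bot.observe(); print({k:np.round(v,4).tolist() for k,v in s.items() if k not in("joint_efforts","qd")}); return s
E
python3 - <<'E'
from h import *
s=st(); print(bot.tip_reach)
see(["holder","holder_centre","press","lever_grip","lever_hinge","plunger","camera_stand","camera_lens","focus","suction_cup","tape_amber","jar_3","pen_1"],("scene","side","wrist"),"a")
a=[cv2.imread(f"pics/a_{c}.png") for c in("scene","side","wrist")]
for c in("scene","side"):
    p=bot.grab_frame(c);print(c,p["R"],p["t"],p["intrinsics"])
cv2.imwrite("pics/a.png",cv2.resize(np.vstack([np.hstack(a[:2]),np.hstack([a[2],a[2]*0])]),(800,600)))
E
```

```text
{'clock': 0.0, 'qpos': [-0.0702, 0.522, -0.0364, 1.6, 0.0212, 1.0211, -0.1128], 'position': [0.6247, -0.0, 0.3033], 'tool_rot': [-3.1405, 0.0001, 1.5708], 'force': [-0.5734, -0.2059, -0.3973], 'moment': [-0.0102, -0.029, -0.0343], 'finger_force': 0.0, 'grip_width': 0.0854}
0.0726
scene holder [([0.4987, 0.2516, 0.0128], 0.49)]
scene holder_centre [([0.4988, 0.2504, -0.0031], 0.58), ([0.4968, 0.2574, 0.0327], 0.55)]
scene press [([0.495, 0.2499, 0.0015], 0.82)]
scene lever_grip [([0.6086, 0.2058, 0.2272], 0.91)]
scene lever_hinge [([0.5887, 0.2084, 0.0601], 0.94), ([0.4041, -0.0399, 0.0007], 0.72)]
scene plunger []
scene camera_stand []
scene camera_lens [([0.5605, -0.1834, 0.2703], 0.86)]
scene focus [([0.591, 0.0532, -0.0005], 0.42)]
scene suction_cup [([0.5101, 0.0433, -0.0034], 0.45)]
scene tape_amber [([0.4181, 0.0923, -0.0004], 0.64)]
scene jar_3 [([0.5889, 0.0563, -0.0029], 0.64)]
scene pen_1 [([0.4017, -0.0378, 0.0006], 0.48), ([0.5067, 0.0446, 0.002], 0.16)]
side holder [([0.4976, 0.2613, 0.0103], 0.58), ([0.5882, 0.2106, 0.0611], 0.47)]
side holder_centre [([0.4997, 0.2581, 
[... 800 characters left out ...]
wrist lever_hinge []
wrist plunger []
wrist camera_stand []
wrist camera_lens []
wrist focus []
wrist suction_cup [([0.5081, 0.0436, -0.0013], 0.95)]
wrist tape_amber [([0.4195, 0.0913, 0.0008], 0.61)]
wrist jar_3 [([0.5876, 0.0511, -0.0018], 0.77)]
wrist pen_1 [([0.4013, -0.0438, 0.0006], 0.88)]
scene [[-0.7819 -0.6232 -0.0178]
 [-0.2966  0.3969 -0.8686]
 [ 0.5484 -0.6739 -0.4951]] [0.415  0.2942 1.0179] [[426.7484   0.     258.7335]
 [  0.     426.7484 195.0502]
 [  0.       0.       1.    ]]
side [[-0.9842 -0.1769  0.0091]
 [-0.1073  0.5541 -0.8255]
 [ 0.141  -0.8134 -0.5644]] [0.519  0.1671 1.2346] [[440.7327   0.     263.0676]
 [  0.     440.7327 199.729 ]
 [  0.       0.       1.    ]]
```

View pics/a.png

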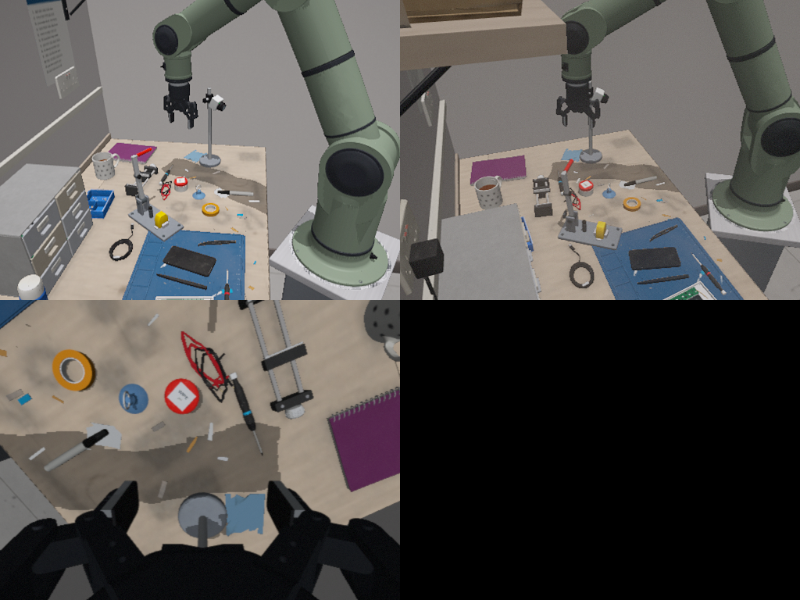

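Run:
```python
from h import *
a=cv2.imread("pics/a_scene.png");b=cv2.imread("pics/a_side.png")
f=lambda i,x,y,w,h:cv2.resize(i[y:y+h,x:x+w],(400,300),interpolation=cv2.INTER_CUBIC)
cv2.imwrite("pics/b.png",np.vstack([np.hstack([f(a,230,105,80,60),f(b,200,100,80,60)]),np.hstack([f(a,140,180,160,120),f(b,170,190,160,120)])]))
```

```text
(no output)
```

View pics/b.png

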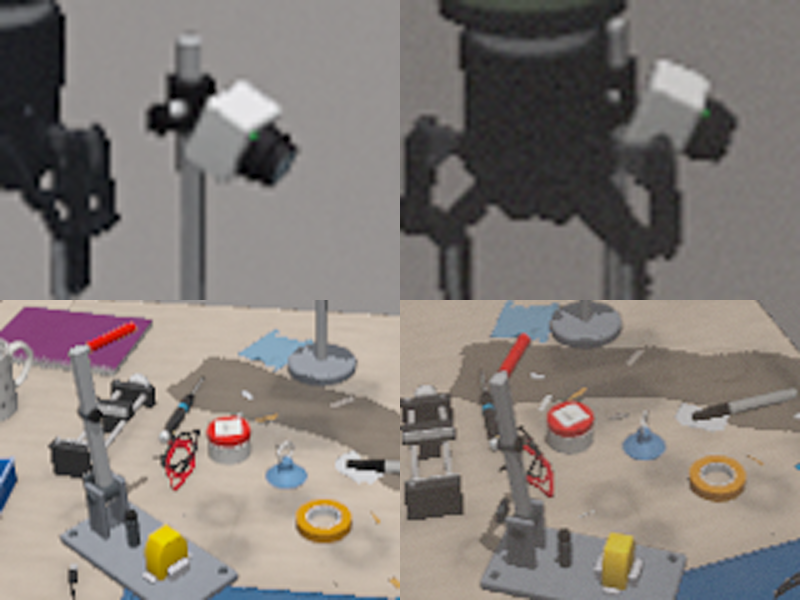

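Run:
```python
from h import *
W=np.array([[.498,.250],[.5899,.2093],[.6074,.2046],[.4985,.256]]);P=np.array([[0,0],[.095,-.042],[.1115,-.042],[0,0]])
H=cv2.estimateAffinePartial2D
Wc=W-W.mean(0);Pc=P-P.mean(0)
yaw=np.arctan2((Pc[:,0]*Wc[:,1]-Pc[:,1]*Wc[:,0]).sum(),(Pc*Wc).sum())
R=np.array([[np.cos(yaw),-np.sin(yaw)],[np.sin(yaw),np.cos(yaw)]])
t=W.mean(0)-R@P.mean(0);print(yaw,t,W-(P@R.T+t))
def ray(p,u,v,z):
    d=p["R"].T@np.linalg.inv(p["intrinsics"])@[u,v,1];c=-p["R"].T@p["t"];return c+d*(z-c[2])/d[2]
a=bot.grab_frame("scene");b=bot.grab_frame("side")
print(ray(a,268,206,.015),ray(b,244,200,.015))
d=bot.trace("camera_lens",a)+bot.trace("camera_stand",a)
for k in d: ys,xs=np.nonzero(k["region"]);print(k["conf"],xs.min(),xs.max(),ys.min(),ys.max())
s=bot.observe()
for n in range(2): see(["press","lever_grip","lever_hinge","camera_lens"])
```

```text
-0.04630259292930728 [0.4979 0.2533] [[ 0.0001 -0.0033]
 [-0.0009  0.0023]
 [ 0.0001 -0.0016]
 [ 0.0006  0.0027]]
[ 0.6142 -0.1556  0.015 ] [ 0.6192 -0.1576  0.015 ]
0.9 267 289 122 142
0.78 254 288 112 214
0.33 223 239 227 245
scene press [([0.497, 0.2504, -0.0002], 0.75), ([0.4027, -0.0372, -0.0005], 0.72)]
scene lever_grip [([0.6124, 0.2056, 0.2269], 0.57)]
scene lever_hinge [([0.5875, 0.2061, 0.0621], 0.61)]
scene camera_lens [([0.5584, -0.1821, 0.2704], 0.59)]
side press [([0.4989, 0.2532, 0.0031], 0.78)]
side lever_grip [([0.6076, 0.2064, 0.2274], 0.84)]
side lever_hinge [([0.5889, 0.2108, 0.0612], 0.68)]
side camera_lens [([0.5536, -0.1789, 0.2688], 0.75)]
scene press [([0.4952, 0.251, -0.0002], 0.76)]
scene lever_grip [([0.608, 0.204, 0.2275], 0.92), ([0.5877, 0.0567, -0.0003], 0.47)]
scene lever_hinge [([0.5856, 0.2044, 0.0605], 0.69), ([0.5087, 0.0434, -0.0013], 0.28)]
scene camera_lens [([0.56, -0.1802, 0.2689], 0.75)]
side press [([0.5019, 0.2502, -0.001], 0.66)]
side lever_grip [([0.6053, 0.2077, 0.2285], 0.57)]
side lever_hinge [([0.5864, 0.2107, 0.0598], 0.87), ([0.5009, 0.2597, 0.0147], 0.23)]
side camera_lens [([0.5512, -0.1802, 0.2689], 0.56)]
```

```bash
python3 -m jog '[[[20,0,-15,0,0,0,0.7],[35,-4,-15,0,0,0,0.7],[40,-5,-10,0,0,0,0.7],[40,-5,0,0,0,0,0.7],[35,-4,0,0,0,0,0.7]]]'; python3 -m jog '[[[20,0,0,0,0,0.035,0.7],[9,0,0,0,0,0,0.7],[0,0,0,0,0,0,0.7]]]'
python3 - <<'E'
from h import *
st(); see(["lever_grip","lever_hinge"],("scene","side","wrist"),"c")
E
```

```text
clock: 3.9
position: [0.6065, 0.1721, 0.3444]
tool_rot: [3.141, -0.001, 1.572]
force: [-0.0, -0.1, -0.1]
grip_width: 0.0598
finger_force: 0.0
clock: 4.2
position: [0.6073, 0.1997, 0.3437]
tool_rot: [-3.141, -0.0, 1.538]
force: [0.3, -0.5, -0.3]
grip_width: 0.06
finger_force: 0.0
{'clock': 4.2, 'qpos': [-0.3703, 0.5093, -0.0607, 1.5117, 0.0328, 1.1217, -0.4703], 'position': [0.6073, 0.1997, 0.3437], 'tool_rot': [-3.1414, -0.0, 1.538], 'force': [0.3006, -0.5499, -0.2945], 'moment': [-0.0465, 0.0366, -0.0204], 'finger_force': 0.0, 'grip_width': 0.06}
scene lever_grip [([0.6091, 0.2063, 0.2243], 0.72), ([0.5584, -0.1802, 0.2705], 0.2)]
scene lever_hinge [([0.591, 0.2055, 0.0617], 0.59)]
side lever_grip [([0.6043, 0.205, 0.2291], 0.92)]
side lever_hinge [([0.5883, 0.2101, 0.0619], 0.56)]
wrist lever_grip [([0.6047, 0.2071, 0.2288], 0.95)]
wrist lever_hinge [([0.5874, 0.2082, 0.0647], 0.85)]
```

View pics/c_wrist.png

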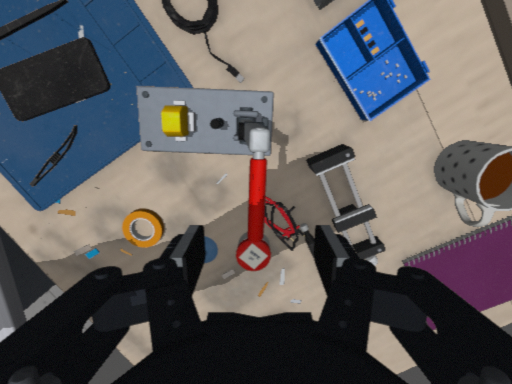

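```bash
python3 -m jog '[[[0,-1,20,0,0,0,0.6],[0,0,20,0,0,0,0.6],[0,0,15,0,0,0,0.5],[0,0,6,0,0,0,0.4],[0,0,0,0,0,0,0.2]]]' 50;python3 -m jog '[[[0,0,0,0,0,0,0],[0,0,0,0,0,0,0],[0,0,0,0,0,0,0],[0,0,0,0,0,0,0]]]' 50
python3 - <<'E'
from h import *
st(); see(["lever_grip"])
# arc rows: angle from -0.1 (back) to 1.57, per-step (dx,dz) in mm
th=np.linspace(0,1.67,16);a=-0.1+th
x=-165*np.sin(a);z=165*np.cos(a);print(np.c_[np.diff(x),-np.diff(z)].round(1).tolist())
E
```

```text
clock: 5.15
position: [0.6062, 0.1988, 0.2824]
tool_rot: [-3.141, 0.0, 1.536]
force: [0.3, -0.6, 0.0]
grip_width: 0.0211
finger_force: 0.0
clock: 5.55
position: [0.6063, 0.199, 0.2833]
tool_rot: [3.141, -0.0, 1.536]
force: [-2.8, -1.3, 0.2]
grip_width: 0.0102
finger_force: 48.9
{'clock': 5.55, 'qpos': [-0.3686, 0.5633, -0.0624, 1.5825, 0.0396, 0.9967, -0.4781], 'position': [0.6063, 0.199, 0.2833], 'tool_rot': [3.1414, -0.0001, 1.5356], 'force': [-2.8465, -1.2704, 0.2365], 'moment': [-0.1953, 0.6564, -0.4041], 'finger_force': 48.8516, 'grip_width': 0.0102}
scene lever_grip [([0.6052, 0.2083, 0.2249], 0.81), ([0.5085, 0.0439, 0.0006], 0.25)]
side lever_grip [([0.6035, 0.2048, 0.2314], 0.9)]
[[-18.3, -0.8], [-18.3, 1.2], [-18.1, 3.3], [-17.6, 5.2], [-16.9, 7.2], [-16.0, 9.0], [-14.9, 10.7], [-13.6, 12.3], [-12.2, 13.7], [-10.6, 15.0], [-8.8, 16.1], [-7.0, 17.0], [-5.1, 17.6], [-3.1, 18.1], [-1.0, 18.3]]
```

```bash
python3 -m jog '[[[0,-18,-1,0,0,0,0],[0,-18,1,0,0,0,0],[0,-18,3,0,0,0,0],[0,-18,5,0,0,0,0],[0,-17,7,0,0,0,0]]]' 50
python3 -c "from h import *;see(['lever_grip'])"
```

```text
clock: 6.25
position: [0.5177, 0.2037, 0.2687]
tool_rot: [3.138, -0.003, 1.537]
force: [4.5, 5.3, -5.7]
grip_width: 0.0101
finger_force: 49.7
scene lever_grip []
side lever_grip [([0.4014, -0.0362, 0.0027], 0.69), ([0.5185, 0.2088, 0.2114], 0.63)]
```

```bash
python3 -m jog '[[[0.4,-16,9,0,0,0,0],[0.4,-15,11,0,0,0,0],[0.4,-13.5,12,0,0,0,0],[0.3,-12,14,0,0,0,0],[0.3,-10.5,15,0,0,0,0]]]' 50
python3 -m jog '[[[0.3,-9,16,0,0,0,0],[0.2,-7,17,0,0,0,0],[0.2,-5,17.5,0,0,0,0]]]' 50
python3 -c "from h import *;see(['lever_grip'],save='d')"
```

```text
clock: 6.95
position: [0.4503, 0.2078, 0.2074]
tool_rot: [3.14, -0.003, 1.537]
force: [0.5, 6.4, 4.9]
grip_width: 0.0103
finger_force: 52.4
clock: 7.25
position: [0.429, 0.2091, 0.1564]
tool_rot: [3.141, -0.002, 1.537]
force: [-2.6, 7.9, 4.9]
grip_width: 0.0102
finger_force: 53.7
scene lever_grip [([0.4305, 0.2185, 0.0994], 0.81), ([0.4197, 0.0914, 0.0007], 0.21)]
side lever_grip [([0.4288, 0.2168, 0.0997], 0.92)]
```

```bash
python3 -m jog '[[[1,-3,15,0,0,0,0],[1,-1,13,0,0,0,0],[0,0,4,0,0,0,0],[0,0,0,0,0,0,0]]]' 50
python3 -c "from h import *;see(['lever_grip'],save='d2')"
```

```text
clock: 7.85
position: [0.4247, 0.2099, 0.1238]
tool_rot: [-3.14, 0.001, 1.536]
force: [-8.7, 0.6, 5.0]
grip_width: 0.0102
finger_force: 53.7
scene lever_grip [([0.4302, 0.2206, 0.0699], 0.89)]
side lever_grip [([0.427, 0.2209, 0.0687], 0.93), ([0.5551, -0.1802, 0.2698], 0.55)]
```

```bash
for i in 1 ; do python3 -m jog '[[[0,-2,3,0,0,0,0],[0,0,0,0,0,0,0]]]' 50; python3 -m jog '[[[0,0,2,0,0,0,0],[0,0,0,0,0,0,0]]]' 50; python3 -m jog '[[[0,0,2,0,0,0,0],[0,0,0,0,0,0,0]]]' 50; done
python3 -c "from h import *;see(['lever_grip'],save='d3')"
```

```text
clock: 8.25
position: [0.4243, 0.21, 0.1215]
tool_rot: [3.14, -0.001, 1.535]
force: [1.4, -2.2, 4.6]
grip_width: 0.0104
finger_force: 53.7
clock: 8.45
position: [0.4243, 0.21, 0.1196]
tool_rot: [3.14, -0.001, 1.535]
force: [1.0, -2.6, 5.4]
grip_width: 0.0106
finger_force: 53.8
clock: 8.65
position: [0.4243, 0.21, 0.1176]
tool_rot: [3.14, -0.001, 1.535]
force: [0.7, -2.5, 6.7]
grip_width: 0.0102
finger_force: 53.9
scene lever_grip [([0.4261, 0.2218, 0.0625], 0.63)]
side lever_grip [([0.424, 0.2174, 0.0629], 0.72), ([0.4031, -0.0409, 0.0051], 0.67)]
```

Force is rising (plunger contact); step on to the stop.

```bash
python3 -m jog '[[[0,0,1.5,0,0,0,0],[0,0,0,0,0,0,0]]]' 50; python3 -m jog '[[[0,0,1.5,0,0,0,0],[0,0,0,0,0,0,0]]]' 50; python3 -m jog '[[[0,0,1.5,0,0,0,0],[0,0,0,0,0,0,0]]]' 50
```

```text
clock: 9.05
position: [0.4243, 0.21, 0.1167]
tool_rot: [3.14, -0.001, 1.535]
force: [-4.3, -4.8, 26.2]
grip_width: 0.0103
finger_force: 55.8
clock: 9.25
position: [0.4243, 0.2103, 0.1153]
tool_rot: [3.14, -0.001, 1.535]
force: [-3.0, -3.0, 21.5]
grip_width: 0.0102
finger_force: 57.3
clock: 9.45
position: [0.4243, 0.2105, 0.1141]
tool_rot: [3.14, -0.001, 1.536]
force: [-5.8, -3.0, 36.8]
grip_width: 0.0103
finger_force: 59.6
```

Run:
```python
from h import *
a=cv2.imread("pics/d3_scene.png")
cv2.imwrite("pics/d4.png",cv2.resize(a[180:300,140:300],(640,480),interpolation=cv2.INTER_CUBIC))
```

```text
(no output)
```

View pics/d4.png

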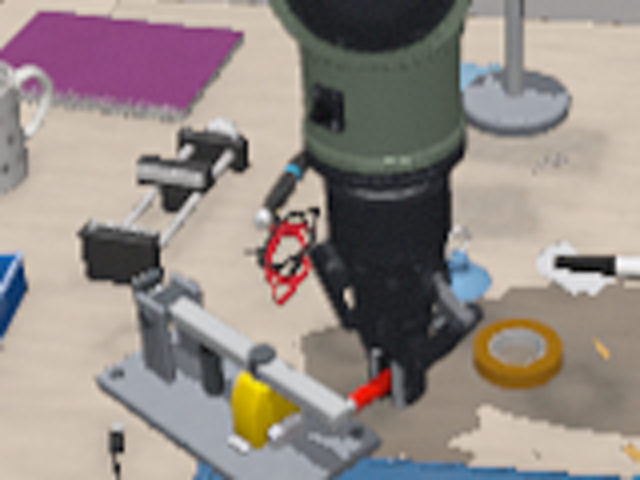

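```bash
python3 -m jog '[[[0,1,-18,0,0,0,0],[-0.2,3,-18,0,0,0,0],[-0.2,5,-17.5,0,0,0,0],[-0.2,7,-17,0,0,0,0],[-0.3,9,-16,0,0,0,0]]]' 50
python3 -m jog '[[[-0.4,10.5,-15,0,0,0,0],[-0.4,12,-14,0,0,0,0],[-0.4,13.5,-12,0,0,0,0],[-0.4,15,-11,0,0,0,0],[-0.4,16,-9,0,0,0,0]]]' 50
python3 -m jog '[[[0,17,-7,0,0,0,0],[0,17.5,-5,0,0,0,0],[0,18,-3,0,0,0,0],[0,16,-1,0,0,0,0],[0,0,0,0,0,0,0]]]' 50
python3 -c "from h import *;see(['lever_grip'])"
```

```text
clock: 9.95
position: [0.4467, 0.2086, 0.1999]
tool_rot: [-3.138, 0.001, 1.537]
force: [-16.4, 4.0, 9.1]
grip_width: 0.0103
finger_force: 53.6
clock: 10.45
position: [0.5148, 0.204, 0.2625]
tool_rot: [-3.14, -0.0, 1.536]
force: [-17.0, -6.3, 34.1]
grip_width: 0.0101
finger_force: 58.7
clock: 10.95
position: [0.5869, 0.1988, 0.278]
tool_rot: [3.137, 0.002, 1.532]
force: [-0.7, -15.6, 24.3]
grip_width: 0.0103
finger_force: 60.4
scene lever_grip [([0.5881, 0.2093, 0.2253], 0.73)]
side lever_grip [([0.5854, 0.206, 0.227], 0.98)]
```

```bash
python3 -m jog '[[[0,9,-1,0,0,0,0],[0,9,0,0,0,0,0],[0,0,0,0,0,0,0],[0,0,0,0,0,0,0.5],[0,0,0,0,0,0,0.5]]]' 30
python3 -m jog '[[[0,0,-2,0,0,0,0.6],[0,0,-15,0,0,0,0.6],[0,0,-30,0,0,0,0.6],[0,0,-30,0,0,0,0.6],[0,0,0,0,0,0,0.6]]]' 30
python3 -c "from h import *;st();see(['lever_grip','holder','holder_centre'],('scene','side','wrist'),'e')"
```

```text
clock: 11.65
position: [0.6019, 0.2011, 0.2774]
tool_rot: [3.141, -0.0, 1.536]
force: [-0.6, 0.9, 0.8]
grip_width: 0.0387
finger_force: 0.0
clock: 12.15
position: [0.6028, 0.2016, 0.3586]
tool_rot: [3.136, -0.003, 1.536]
force: [0.2, -0.4, 1.0]
grip_width: 0.0509
finger_force: 0.0
{'clock': 12.15, 'qpos': [-0.3725, 0.4885, -0.0652, 1.5073, 0.0336, 1.1407, -0.4784], 'position': [0.6028, 0.2016, 0.3586], 'tool_rot': [3.1361, -0.0028, 1.5363], 'force': [0.1781, -0.3758, 1.0188], 'moment': [0.0363, 0.0001, 0.0044], 'finger_force': 0.0, 'grip_width': 0.0509}
scene lever_grip [([0.6056, 0.2066, 0.2216], 0.89), ([0.4027, -0.0387, -0.0024], 0.56)]
scene holder [([0.4981, 0.2518, 0.0145], 0.76)]
scene holder_centre [([0.4992, 0.2541, 0.0348], 0.74), ([0.6077, 0.2055, 0.2268], 0.42)]
side lever_grip [([0.6058, 0.2063, 0.2282], 0.66), ([0.5979, 0.2486, 0.1585], 0.58)]
side holder [([0.5006, 0.2613, 0.0168], 0.5)]
side holder_centre [([0.4984, 0.2568, 0.0342], 0.75), ([0.4173, 0.0925, 0.0035], 0.25)]
wrist lever_grip [([0.603, 0.2047, 0.2323], 0.61)]
wrist holder [([0.496, 0.2596, 0.0105], 0.85), ([0.5896, 0.2065, 0.0643], 0.26)]
wrist holder_centre [([0.4969, 0.2525, 0.0359], 0.7)]
```

```bash
python3 -m jog '[[[0,0,0,0,0,0.14,0.7],[0,0,0,0,0,0.143,0.7],[0,0,0,0,0,0.143,0.7],[0,0,0,0,0,0.143,0.8],[0,0,0,0,0,0.143,0.8]]]'
python3 -m jog '[[[0,0,0,0,0,0.143,0.8],[0,0,0,0,0,0.143,0.8],[0,0,0,0,0,0.143,0.8],[0,0,0,0,0,0.143,0.8],[0,0,0,0,0,0.143,0.8]]]'
python3 -m jog '[[[0,0,0,0,0,0.143,0.8],[-30,-15,0,0,0,0,0.8],[-35,-16,0,0,0,0,0.8],[-35,-16,0,0,0,0,0.8],[-7,-2,0,0,0,0,0.8]]]'
python3 -m jog '[[[0,0,30,0,0,0,0.8],[0,0,40,0,0,0,0.8],[0,0,30,0,0,0,0.8],[0,0,0,0,0,0,0.8]]]'
python3 -c "
from h import *;st();print(bot.tip_reach);see(['holder','holder_centre','press','lever_grip'],('scene','side','wrist'),'f')"
```

```text
clock: 13.25
position: [0.6019, 0.2007, 0.3544]
tool_rot: [-3.142, 0.0, 0.818]
force: [-0.5, -0.1, -0.2]
grip_width: 0.068
finger_force: 0.0
clock: 13.75
position: [0.6019, 0.2008, 0.3544]
tool_rot: [-3.142, 0.0, 0.103]
force: [0.7, -0.1, 0.3]
grip_width: 0.068
finger_force: 0.0
clock: 14.25
position: [0.4935, 0.2558, 0.3545]
tool_rot: [-3.14, 0.001, -0.03]
force: [0.6, -0.5, 0.8]
grip_width: 0.0681
finger_force: 0.0
clock: 14.65
position: [0.4956, 0.2526, 0.2513]
tool_rot: [3.138, 0.004, -0.034]
force: [0.2, 0.5, 1.0]
grip_width: 0.0679
finger_force: 0.0
{'clock': 14.65, 'qpos': [-0.7643, 0.4926, 0.2567, 1.8428, -0.1624, 0.832, -2.0316], 'position': [0.4956, 0.2526, 0.2513], 'tool_rot': [3.1382, 0.0043, -0.0343], 'force': [0.2251, 0.4789, 1.0018], 'moment': [-0.0029, -0.0061, -0.0199], 'finger_force': 0.0, 'grip_width': 0.0679}
0.0726
scene holder [([0.501, 0.256, 0.0128], 0.77)]
scene holder_centre [([0.4955, 0.2572, 0.0334], 0.58)]
scene press [([0.4967, 0.2527, -0.0001], 0.96)]
scene lever_grip [([0.4994, 0.2558, 0.0341], 0.63), ([0.6079, 0.2067, 0.2262], 0.55)]
side holder [([0.5017, 0.2607, 0.0148], 0.71)]
side holder_centre [([0.5017, 0.2569, 0.0358], 0.47)]
side press [([0.5, 0.2546, 0.0037], 0.77), ([0.506, 0.0464, -0.0007], 0.74)]
side lever_grip [([0.6069, 0.2011, 0.2277], 0.63)]
wrist holder [([0.4984, 0.2546, 0.0136], 0.75)]
wrist holder_centre [([0.4994, 0.2524, 0.0397], 0.9)]
wrist press [([0.4955, 0.2548, -0.0007], 0.92)]
wrist lever_grip []
```

View pics/f_wrist.png

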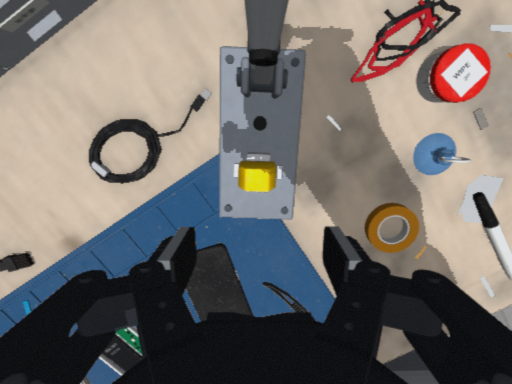

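```bash
python3 -m jog '[[[3,-2,35,0,0,0.028,0.8],[0,0,40,0,0,0,0.8],[0,0,40,0,0,0,0.8],[0,0,30,0,0,0,0.8],[0,0,10,0,0,0,0.8]]]'
python3 -m jog '[[[0,0,0,0,0,0,0.7],[0,0,0,0,0,0,0.65]]]'
python3 - <<'E'
from h import *
s=st();see(['holder_centre'],('scene','side','wrist'),'g')
a=cv2.imread("pics/g_scene.png");b=cv2.imread("pics/g_side.png");w=cv2.imread("pics/g_wrist.png")
K=bot.grab_frame
for c,i in(("scene",a),("side",b)):
    p=K(c);q=p["R"]@[.499,.2545,.03]+p["t"];u=p["intrinsics"]@q;u=(u/u[2]).astype(int);print(u)
    if c=="scene": A=i[u[1]-45:u[1]+30,u[0]-50:u[0]+50]
    else: B=i[u[1]-45:u[1]+30,u[0]-50:u[0]+50]
f=lambda x:cv2.resize(x,(400,300),interpolation=cv2.INTER_CUBIC)
cv2.imwrite("pics/g.png",np.vstack([np.hstack([f(A),f(B)]),np.hstack([f(w),f(w[100:292,128:384])])]))
E
```

```text
clock: 15.9
position: [0.4986, 0.2547, 0.0967]
tool_rot: [3.139, 0.003, -0.062]
force: [-0.4, -1.0, 0.2]
grip_width: 0.0684
finger_force: 0.0
clock: 16.1
position: [0.5003, 0.2555, 0.1006]
tool_rot: [-3.141, -0.001, -0.062]
force: [-0.7, 0.7, -0.3]
grip_width: 0.0555
finger_force: 0.0
{'clock': 16.1, 'qpos': [-0.7056, 0.7289, 0.1806, 1.9083, -0.2414, 0.5238, -1.9934], 'position': [0.5003, 0.2555, 0.1006], 'tool_rot': [-3.1408, -0.0011, -0.0623], 'force': [-0.7267, 0.7103, -0.2947], 'moment': [-0.046, 0.0329, -0.0605], 'finger_force': 0.0, 'grip_width': 0.0555}
scene holder_centre [([0.4953, 0.2559, 0.0336], 0.65)]
side holder_centre [([0.4995, 0.2558, 0.0356], 0.42)]
wrist holder_centre [([0.4975, 0.2531, 0.0365], 0.88)]
[206 280   1]
[256 293   1]
```

View pics/g.png

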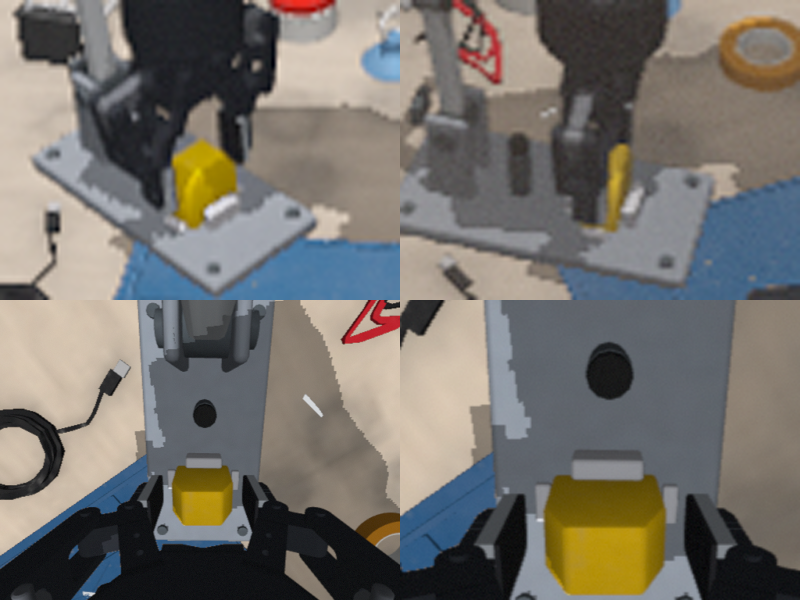

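Run:
```python
from h import *
s=bot.observe();p=bot.grab_frame("wrist");T=p["tool_from_camera"];K=p["intrinsics"]
R=Ro.from_euler("xyz",s["tool_rot"]).as_matrix();print(s["position"],T)
for u,v,z in((218,231,.016),(301,231,.016),(220,213,.0575),(296,213,.0575)):
    d=R@T[:3,:3]@np.linalg.inv(K)@[u,v,1];c=s["position"]+R@T[:3,3];print((c+d*(z-c[2])/d[2]))
def proj(X):
    q=np.linalg.inv(T)@np.r_[R.T@(np.array(X)-s["position"]),1];u=K@q[:3];return (u/u[2])[:2]
for x in(-.011,.011):
  for zz in(.0726,.054): 
    q=np.linalg.inv(T)@np.r_[x,.0277,zz,1];u=K@q[:3];print("pad",x,zz,(u/u[2])[:2])
```

```text
[0.4998 0.2554 0.0998] [[-0.0003 -0.9628 -0.2702  0.0683]
 [ 1.     -0.0001 -0.0007  0.0006]
 [ 0.0007 -0.2702  0.9628 -0.0702]
 [ 0.      0.      0.      1.    ]]
[0.499 0.28  0.016]
[0.4959 0.2298 0.016 ]
[0.526  0.2703 0.0575]
[0.5239 0.2374 0.0575]
pad -0.011 0.0726 [306.5144 253.0439]
pad -0.011 0.054 [312.5129 271.2307]
pad 0.011 0.0726 [308.3445 217.3135]
pad 0.011 0.054 [314.8497 231.5629]
```

```bash
python3 -m jog '[[[-1.5,0,3,0,0,0,0.6],[0,0,0,0,0,0,0.5],[0,0,0,0,0,0,0.4],[0,0,0,0,0,0,0.3],[0,0,0,0,0,0,0.3]]]' 40
python3 -m jog '[[[0,0,0,0,0,0,0.2],[0,0,0,0,0,0,0.2]]]' 40
```

```text
clock: 17.05
position: [0.4982, 0.2554, 0.0963]
tool_rot: [3.142, 0.0, -0.062]
force: [-0.3, 0.4, -0.2]
grip_width: 0.0388
finger_force: 40.3
clock: 17.25
position: [0.4982, 0.2554, 0.0964]
tool_rot: [3.142, 0.0, -0.062]
force: [-0.3, 0.0, -0.4]
grip_width: 0.0393
finger_force: 40.3
```

```bash
python3 -m jog '[[[0,0,-10,0,0,0,0.2],[0,0,-20,0,0,0,0.2],[0,0,-40,0,0,0,0.2],[0,0,-45,0,0,0,0.2],[0,0,-45,0,0,0,0.2]]]' 40
python3 -m jog '[[[0,0,-40,0,0,0,0.2],[0,0,-10,0,0,0,0.2],[0,0,0,0,0,0,0.2]]]' 40
python3 - <<'E'
from h import *
st();see(['holder_centre','holder','camera_lens','camera_stand','focus','lever_grip'],('scene','side','wrist'),'i')
a=cv2.imread("pics/i_scene.png");b=cv2.imread("pics/i_side.png");w=cv2.imread("pics/i_wrist.png")
f=lambda x:cv2.resize(x,(400,300))
cv2.imwrite("pics/i.png",np.vstack([np.hstack([f(a),f(b)]),np.hstack([f(w),f(w[100:292,128:384])])]))
E
```

```text
clock: 17.75
position: [0.4979, 0.255, 0.2587]
tool_rot: [3.142, 0.0, -0.063]
force: [0.3, 1.1, -0.8]
grip_width: 0.0392
finger_force: 40.4
clock: 18.05
position: [0.4985, 0.2556, 0.3083]
tool_rot: [-3.139, -0.002, -0.062]
force: [0.1, -0.5, -0.4]
grip_width: 0.0392
finger_force: 40.5
{'clock': 18.05, 'qpos': [-0.7937, 0.4262, 0.2925, 1.7832, -0.1477, 0.9503, -2.0732], 'position': [0.4985, 0.2556, 0.3083], 'tool_rot': [-3.1394, -0.0023, -0.0622], 'force': [0.116, -0.5273, -0.4074], 'moment': [0.0282, 0.0151, 0.0224], 'finger_force': 40.4533, 'grip_width': 0.0392}
scene holder_centre [([0.4983, 0.2557, 0.2463], 0.66)]
scene holder [([0.4987, 0.2539, 0.2251], 0.52)]
scene camera_lens [([0.5582, -0.1782, 0.2701], 0.65)]
scene camera_stand []
scene focus []
scene lever_grip [([0.6092, 0.2077, 0.2266], 0.79)]
side holder_centre [([0.5005, 0.2544, 0.2445], 0.59)]
side holder []
side camera_lens []
side camera_stand []
side focus []
side lever_grip [([0.6055, 0.2028, 0.2259], 0.93)]
wrist holder_centre [([0.4973, 0.2548, 0.2465], 0.75)]
wrist holder [([0.4995, 0.256, 0.2205], 0.82), ([0.5877, 0.0496, 0.0011], 0.26)]
wrist camera_lens []
wrist camera_stand [([0.4975, 0.2557, -0.0017], 0.26)]
wrist focus []
wrist lever_grip [([0.6038, 0.2084, 0.2318], 0.84)]
```

View pics/i.png

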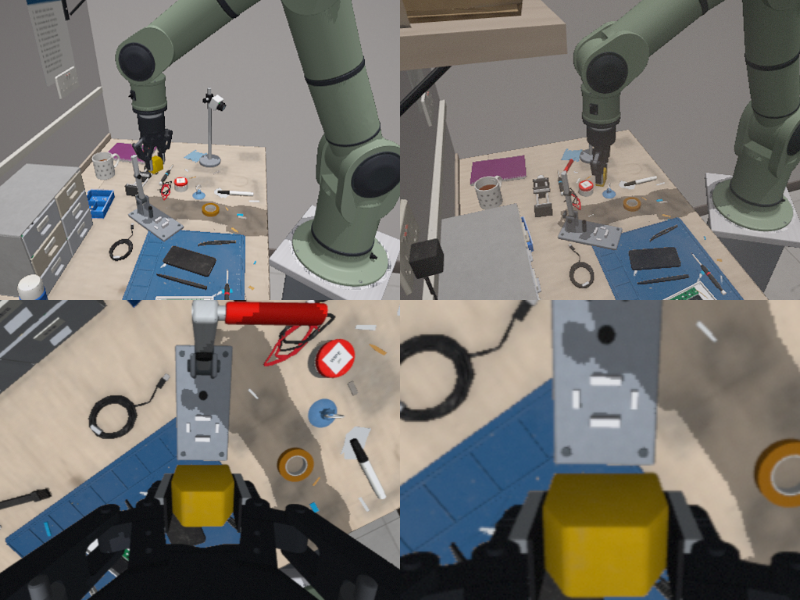

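```bash
python3 -m jog '[[[0,15,-40,0,0,0,0.2],[-6,35,-40,0,0,0,0.2],[-6,45,-40,0,0,0,0.2],[-7,45,-20,0,0,0,0.2],[-7,45,0,0,0,0,0.2]]]' 40
python3 -m jog '[[[-7,45,0,0,0,0,0.2],[-7,45,0,0,0,0,0.2],[-7,45,0,0,0,0,0.2],[-7,45,0,0,0,0,0.2],[-7,45,0,0,0,0,0.2]]]' 40
python3 -m jog '[[[-5,35,0,0,0,0,0.2],[-5,15,0,0,0,0,0.2],[0,0,0,0,0,-0.15,0.2],[0,0,0,0,0,-0.15,0.2],[0,0,0,0,0,-0.13,0.2]]]' 40
python3 -m jog '[[[0,0,0,0,0.12,0,0.2],[0,0,0,0,0.14,0,0.2],[0,0,0,0,0.14,0,0.2],[0,0,0,0,0,0,0.2]]]' 40
python3 - <<'E'
from h import *
st();see(['holder_centre','camera_lens','camera_stand','focus'],('scene','side','wrist','wrist'),'k')
E
```

```text
clock: 19.6
position: [0.4628, 0.0808, 0.4393]
tool_rot: [-3.14, -0.004, -0.062]
force: [1.7, -0.5, -0.5]
grip_width: 0.0393
finger_force: 40.7
clock: 20.1
position: [0.413, -0.1417, 0.4371]
tool_rot: [-3.141, -0.001, -0.062]
force: [1.3, 0.3, -0.8]
grip_width: 0.0394
finger_force: 40.7
clock: 20.6
position: [0.4006, -0.1895, 0.4369]
tool_rot: [-3.142, -0.0, 0.373]
force: [0.6, -0.0, -1.2]
grip_width: 0.039
finger_force: 40.7
clock: 21.0
position: [0.399, -0.1904, 0.4369]
tool_rot: [-3.141, -0.405, 0.364]
force: [0.1, -0.1, -0.8]
grip_width: 0.0392
finger_force: 40.7
{'clock': 21.0, 'qpos': [-0.1866, -0.0484, 0.6534, 2.0427, -0.3471, 0.8892, -0.5501], 'position': [0.399, -0.1904, 0.4369], 'tool_rot': [-3.1406, -0.4048, 0.3638], 'force': [0.0761, -0.0636, -0.8095], 'moment': [-0.208, 0.4955, 0.0439], 'finger_force': 40.7244, 'grip_width': 0.0392}
scene holder_centre [([0.4233, -0.1817, 0.3802], 0.54)]
scene camera_lens [([0.5601, -0.1815, 0.2697], 0.54)]
scene camera_stand []
scene focus []
side holder_centre [([0.4274, -0.179, 0.3798], 0.69)]
side camera_lens [([0.5523, -0.1814, 0.2663], 0.63)]
side camera_stand []
side focus [([0.4008, -0.0405, 0.0011], 0.65)]
wrist holder_centre [([0.423, -0.1842, 0.3791], 0.63)]
wrist camera_lens [([0.5581, -0.1798, 0.2665], 0.8), ([0.4243, -0.1847, 0.3809], 0.27)]
wrist camera_stand []
wrist focus []
wrist holder_centre [([0.4243, -0.1866, 0.3817], 0.65)]
wrist camera_lens [([0.5612, -0.1798, 0.2681], 0.81)]
wrist camera_stand [([0.4173, 0.0909, 0.0015], 0.37)]
wrist focus [([0.5946, 0.2493, 0.1597], 0.49)]
```

View pics/k_wrist.png

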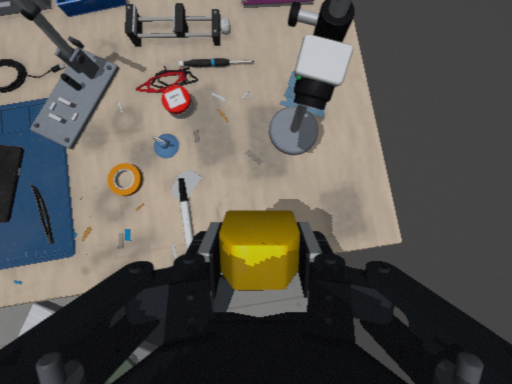

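```bash
cat > m.py <<'E'
from h import *
s=bot.observe();p=bot.grab_frame("wrist");T=p["tool_from_camera"];K=p["intrinsics"]
R=Ro.from_euler("xyz",s["tool_rot"]).as_matrix()
def ray(u,v,z):
    d=R@T[:3,:3]@np.linalg.inv(K)@[u,v,1];c=s["position"]+R@T[:3,3];return c+d*(z-c[2])/d[2]
def proj(X):
    q=np.linalg.inv(T)@np.r_[R.T@(np.array(X)-s["position"]),1];u=K@q[:3];return (u/u[2])[:2]
i=p["img"]
E
python3 - <<'E'
from m import *
m=(i.min(2)>185).astype(np.uint8);m[120:]=0;m[:, :270]=0;m[:,380:]=0
n,l,stt,c=cv2.connectedComponentsWithStats(m);k=1+stt[1:,4].argmax();print(stt[k],c[k])
ct=max(cv2.findContours((l==k).astype(np.uint8),0,1)[0],key=cv2.contourArea)
print(cv2.approxPolyDP(ct,5,True)[:,0].tolist(),cv2.minAreaRect(ct))
for u,v in((294,130),):print("post",ray(u,v,.01),ray(u,v,.02))
print("lens top",proj([.558,-.1805,.268]))
c=i[0:160,230:390];cv2.imwrite("pics/k2.png",cv2.resize(c[:,:,::-1],(600,600),interpolation=cv2.INTER_CUBIC))
E
```

```text
[ 298   35   53   47 1712] [323.7996  58.146 ]
[[308, 35], [298, 70], [340, 80], [350, 46]] ((324.0479431152344, 58.11787414550781), (46.06328582763672, 38.47938919067383), 14.743562698364258)
post [ 0.6246 -0.1759  0.01  ] [ 0.6209 -0.176   0.02  ]
lens top [307.7376 105.5267]
```

View pics/k2.png

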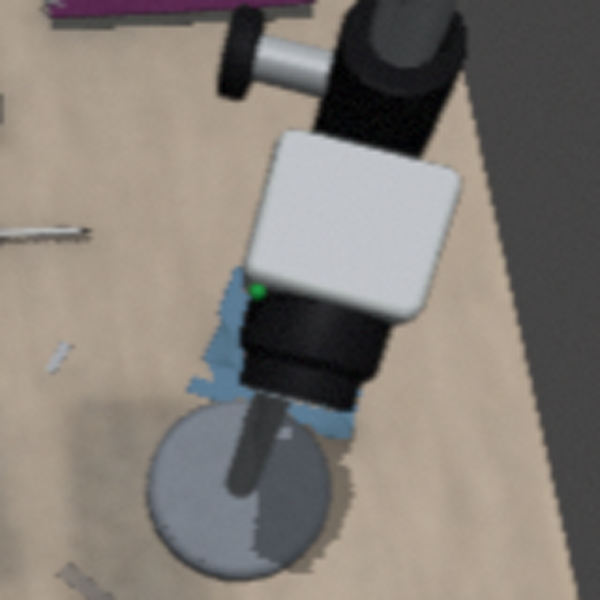

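```bash
cat > q.py <<'E'
from m import *
import sys,json
m=(i.min(2)>170).astype(np.uint8);m[190:]=0
n,l,stt,c=cv2.connectedComponentsWithStats(m)
u0=proj([.58,-.175,.29]);print("exp",u0,s["position"],s["tool_rot"])
g=[k for k in range(1,n) if stt[k,4]>500];k=min(g,key=lambda k:np.hypot(*(c[k]-u0)))
ct=max(cv2.findContours((l==k).astype(np.uint8),0,1)[0],key=cv2.contourArea)
# edges by line fit: split contour by nearest side of minAreaRect
q=cv2.approxPolyDP(ct,6,True)[:,0].astype(float);print(stt[k],q.tolist(),cv2.minAreaRect(ct))
h=cv2.convexHull(ct)[:,0].astype(float)
pts=ct[:,0].astype(float)
if len(q)==4:
    L=[]
    for a,b in zip(q,np.roll(q,-1,0)):
        t=((pts-a)@(b-a))/((b-a)@(b-a));d=np.abs(np.cross(b-a,pts-a))/np.linalg.norm(b-a)
        sel=pts[(t>.2)&(t<.8)&(d<4)];vx,vy,x,y=cv2.fitLine(sel.astype(np.float32),2,0,.01,.01).ravel();L.append(np.cross([x,y,1],[x+vx,y+vy,1]))
    C=[np.cross(L[j-1],L[j]) for j in range(4)];C=np.array([x[:2]/x[2] for x in C])
    C=C[np.argsort(np.arctan2(*(C-C.mean(0)).T))];print(C)
    O=s["position"]+R@T[:3,3];D=[(R@T[:3,:3]@np.linalg.inv(K)@[*x,1]) for x in C]
    open("views.txt","a").write(json.dumps([O.tolist(),[(d/np.linalg.norm(d)).tolist() for d in D]])+"\n")
cv2.imwrite(f"pics/q{s['clock']:.2f}.png",i[:,:,::-1])
for n in("camera_lens","focus","camera_stand"):print(n,[(np.round(d["xyz"],4).tolist(),round(d["conf"],2)) for d in bot.spot_point(n,p)[:1]])
E
rm -f views.txt
python3 q.py
python3 -m jog '[[[0,0,0,0,0.1,0,0.2],[0,0,0,0,0.1,0,0.2],[0,0,0,0,0,0,0.2],[0,0,0,0,0,0,0.2]]]' 40; python3 q.py
python3 -m jog '[[[0,30,0,0,0,0,0.2],[0,40,0,0,0,0,0.2],[0,40,0,0,0,0,0.2],[0,0,0,0,0,0,0.2],[0,0,0,0,0,0,0.2]]]' 40; python3 q.py
python3 -m jog '[[[0,-40,0,0,0,0,0.2],[0,-50,0,0,0,0,0.2],[0,-50,0,0,0,0,0.2],[0,-40,0,0,0,0,0.2],[0,0,0,0,0,0,0.2]]]' 40
python3 -m jog '[[[0,0,0,0,0,0,0.2],[0,0,0,0,0,0,0.2]]]' 40; python3 q.py
```

```text
exp [314.4237  72.0148] [ 0.4007 -0.1893  0.4368] [-3.1415 -0.4     0.3677]
[ 297   35   55   48 1838] [[306.0, 35.0], [297.0, 70.0], [340.0, 81.0], [351.0, 46.0]] ((324.0115051269531, 58.37256622314453), (48.00223922729492, 39.41989517211914), 14.620874404907227)
[[305.8766  34.282 ]
 [296.6739  70.5512]
 [340.2233  82.8812]
 [351.7205  45.9121]]
camera_lens [([0.5577, -0.1834, 0.2683], 0.96)]
focus []
camera_stand []
clock: 22.65
position: [0.4007, -0.1892, 0.4369]
tool_rot: [-3.141, -0.597, 0.368]
force: [-0.3, 0.7, -0.9]
grip_width: 0.0388
finger_force: 40.7
exp [309.3161 118.4604] [ 0.4007 -0.1892  0.4369] [-3.1411 -0.5974  0.3676]
[ 293   87   49   40 1393] [[301.0, 87.0], [293.0, 116.0], [333.0, 126.0], [341.0, 96.0]] ((317.2647399902344, 106.44117736816406), (42.928802490234375, 33.22737503051758), 14.03624439239502)
[[300.4386  86.7592]
 [292.9705 116.8303]
 [332.9743 127.3345]
 [341.5874  96.0467]]
camera_lens [([0.5569, -0.18, 0.271], 0.55)]
focus [([0.4049, -0.0442, -0.0023], 0.32)]
camera_stand [([0.4187, 0.0907, 0.0031], 0.69)]
clock: 23.35
position: [0.4405, -0.2924, 0
[... 1502 characters left out ...]
b-a)
q.py:15: DeprecationWarning: Arrays of 2-dimensional vectors are deprecated. Use arrays of 3-dimensional vectors instead. (deprecated in NumPy 2.0)
  t=((pts-a)@(b-a))/((b-a)@(b-a));d=np.abs(np.cross(b-a,pts-a))/np.linalg.norm(b-a)
q.py:15: DeprecationWarning: Arrays of 2-dimensional vectors are deprecated. Use arrays of 3-dimensional vectors instead. (deprecated in NumPy 2.0)
  t=((pts-a)@(b-a))/((b-a)@(b-a));d=np.abs(np.cross(b-a,pts-a))/np.linalg.norm(b-a)
q.py:15: DeprecationWarning: Arrays of 2-dimensional vectors are deprecated. Use arrays of 3-dimensional vectors instead. (deprecated in NumPy 2.0)
  t=((pts-a)@(b-a))/((b-a)@(b-a));d=np.abs(np.cross(b-a,pts-a))/np.linalg.norm(b-a)
```

```bash
cat > fit.py <<'E'
from h import *
import json
from scipy.optimize import least_squares
V=[json.loads(l) for l in open("views.txt")]
P=[]
for j in range(4):
    A=0;b=0
    for O,D in V:
        M=np.eye(3)-np.outer(D[j],D[j]);A=A+M;b=b+M@np.array(O)
    P.append(np.linalg.solve(A,b))
P=np.array(P);print(P)
f=lambda v:v/np.linalg.norm(v)
def fr(al,p): return Ro.from_euler("ZY",[al,-p]).as_matrix()  # cols x,y,z; x=(c,s,+sin p)
def res(v,wt=0):
    al,p,L=v[:3];c=v[3:6];W=v[6];F=fr(al,p)
    r=[]
    loc=[(L/2,W/2),(-L/2,W/2),(-L/2,-W/2),(L/2,-W/2)]
    for O,D in V:
        for j,(x,y) in enumerate(loc):
            X=c+F[:,0]*x+F[:,1]*y-np.array(O);X/=np.linalg.norm(X);r+=list((X-np.array(D[j]))*430)
    return np.r_[r,(W-.0435)/.0005]
s=least_squares(res,[.3,.4,.04,*P.mean(0),.044]);J=np.linalg.inv(s.jac.T@s.jac)
print(s.x,np.sqrt(np.diag(J))[:3]*.7,s.cost)
F=fr(*s.x[:2]);lens=np.array([.5580,-.1808,.2685]);print("lens rel to top-face centre in cam axes",F.T@(lens-s.x[3:6]))
print("focus",lens-.12*F[:,0],F)
E
python3 fit.py
```

```text
[[ 0.5968 -0.157   0.3109]
 [ 0.569  -0.1599  0.3008]
 [ 0.5739 -0.1999  0.2972]
 [ 0.6013 -0.1969  0.3101]]
[ 0.0911  0.3964  0.0301  0.5857 -0.1783  0.3041  0.0413] [0.0053 0.0355 0.0003] 19.26712146998961
lens rel to top-face centre in cam axes [-0.0394  0.     -0.0221]
focus [ 0.4478 -0.1909  0.2222] [[ 0.9186 -0.091  -0.3845]
 [ 0.0839  0.9959 -0.0351]
 [ 0.3861  0.      0.9225]]
```

```bash
python3 -m jog '[[[0,0,0,0,-0.15,0,0.2],[0,0,0,0,-0.15,0,0.2],[30,0,-20,0,0,0,0.2],[35,0,-22,0,0,0,0.2],[35,0,-22,0,0,0,0.2]]]' 40
python3 -m jog '[[[30,0,-20,0,0,0,0.2],[0,0,0,0,0,-0.12,0.2],[0,0,0,0,0,-0.15,0.2],[0,0,0,0,0,0,0.2],[0,0,0,0,0,0,0.2]]]' 40; python3 q.py 2>/dev/null; python3 fit.py
```

```text
clock: 24.95
position: [0.4546, -0.1112, 0.5278]
tool_rot: [-3.137, -0.294, 0.364]
force: [0.7, -1.1, 0.1]
grip_width: 0.0392
finger_force: 40.8
clock: 25.45
position: [0.4751, -0.1034, 0.5545]
tool_rot: [3.066, -0.285, 0.642]
force: [-0.3, -0.9, -0.3]
grip_width: 0.0391
finger_force: 40.8
exp [335.9108 192.1407] [ 0.4751 -0.1034  0.5545] [ 3.0664 -0.2848  0.6416]
[[ 0.5968 -0.157   0.3109]
 [ 0.569  -0.1599  0.3008]
 [ 0.5739 -0.1999  0.2972]
 [ 0.6013 -0.1969  0.3101]]
[ 0.0911  0.3964  0.0301  0.5857 -0.1783  0.3041  0.0413] [0.0053 0.0355 0.0003] 19.26712146998961
lens rel to top-face centre in cam axes [-0.0394  0.     -0.0221]
focus [ 0.4478 -0.1909  0.2222] [[ 0.9186 -0.091  -0.3845]
 [ 0.0839  0.9959 -0.0351]
 [ 0.3861  0.      0.9225]]
```

```bash
sed -i 's/m\[190:\]=0/m[260:]=0/' q.py; python3 q.py 2>/dev/null; python3 fit.py
python3 - <<'E'
from h import *
s=bot.observe();F=Ro.from_euler("ZY",[.091,-.40]).as_matrix()
Rt=np.c_[F[:,0],-F[:,1],-F[:,2]];lens=np.array([.558,-.181,.2685]);foc=lens-.12*F[:,0];tcp=foc-Rt[:,2]*.062
print(tcp,Ro.from_matrix(Rt).as_euler("xyz"))
R=Ro.from_euler("xyz",s["tool_rot"]);print("rotvec tool",(R.inv()*Ro.from_matrix(Rt)).as_rotvec())
E
```

```text
exp [335.9263 192.1968] [ 0.475  -0.1033  0.5546] [ 3.0663 -0.2851  0.6419]
[325 173  41  35 803] [[337.0, 173.0], [325.0, 192.0], [351.0, 207.0], [365.0, 188.0]] ((344.983154296875, 189.92698669433594), (33.813934326171875, 25.121950149536133), 32.00538635253906)
[[338.0265 172.0175]
 [323.9585 191.4997]
 [350.4937 207.1854]
 [366.2528 189.0023]]
camera_lens [([0.5584, -0.1815, 0.2698], 0.88)]
focus []
camera_stand [([0.4031, -0.0432, 0.0031], 0.36)]
[[ 0.5973 -0.1569  0.3104]
 [ 0.5697 -0.1596  0.2997]
 [ 0.5741 -0.1998  0.2969]
 [ 0.6009 -0.197   0.3107]]
[ 0.0902  0.4132  0.03    0.5856 -0.1783  0.3042  0.0412] [0.0049 0.027  0.0003] 20.308613732405316
lens rel to top-face centre in cam axes [-0.0397 -0.     -0.0215]
focus [ 0.4485 -0.1907  0.2203] [[ 0.9121 -0.0901 -0.3999]
 [ 0.0825  0.9959 -0.0362]
 [ 0.4016  0.      0.9158]]
[ 0.4239 -0.1932  0.2789] [ 3.1416 -0.4     0.091 ]
rotvec tool [-0.1117  0.0916  0.5255]
```

```bash
python3 -m jog '[[[0,0,0,-0.028,0.0235,0.1314,0.2],[0,0,0,-0.028,0.0235,0.1314,0.2],[0,0,0,-0.028,0.0235,0.1314,0.2],[0,0,0,-0.028,0.0235,0.1314,0.2],[-15,10,15,0,0,0,0.2]]]' 40
python3 -m jog '[[[-25,13,30,0,0,0,0.2],[-25,13,33,0,0,0,0.2],[-25,13,33,0,0,0,0.2],[-20,13,33,0,0,0,0.2],[-15,8,20,0,0,0,0.2]]]' 40
cat > t.py <<'E'
from h import *
s=bot.observe();F=Ro.from_euler("ZY",[.0905,-.405]).as_matrix()
Rt=np.c_[F[:,0],-F[:,1],-F[:,2]];lens=np.array([.558,-.181,.2687]);foc=lens-.12*F[:,0];tcp=foc-Rt[:,2]*.062
R=Ro.from_euler("xyz",s["tool_rot"]);print(s["clock"],s["position"],s["force"],"d tool mm",R.inv().apply(tcp-s["position"])*1e3,"rotvec tool",(R.inv()*Ro.from_matrix(Rt)).as_rotvec(),"focus",foc)
E
python3 t.py
```

```text
clock: 26.2
position: [0.4686, -0.1128, 0.5366]
tool_rot: [-3.139, -0.407, 0.086]
force: [1.4, -1.1, -1.1]
grip_width: 0.039
finger_force: 40.8
clock: 26.7
position: [0.4298, -0.1783, 0.3529]
tool_rot: [-3.142, -0.401, 0.09]
force: [0.8, -0.0, 0.1]
grip_width: 0.0389
finger_force: 40.8
26.7 [ 0.4298 -0.1783  0.3529] [ 0.7947 -0.0422  0.1177] d tool mm [-35.804   14.3048  65.7822] rotvec tool [-0.      0.0041 -0.    ] focus [ 0.4482 -0.191   0.2214]
```

```bash
python3 -m jog '[[[-15,6,15,0,0.004,0,0.2],[-12,5,20,0,0,0,0.2],[-6,3,18,0,0,0,0.2],[-3,0.3,12,0,0,0,0.2],[0,0,0,0,0,0,0.2]]]' 40
python3 -m jog '[[[0,0,0,0,0,0,0.2],[0,0,0,0,0,0,0.2]]]' 40
python3 t.py
python3 - <<'E'
from h import *
see(['holder_centre','camera_lens','lever_grip'],('scene','side','wrist')*2,'z')
a=cv2.imread("pics/z_scene.png");b=cv2.imread("pics/z_side.png");w=cv2.imread("pics/z_wrist.png")
f=lambda x:cv2.resize(x,(400,300),interpolation=cv2.INTER_CUBIC)
cv2.imwrite("pics/z.png",np.vstack([np.hstack([f(a[90:210,220:380]),f(b[90:210,190:350])]),np.hstack([f(a),f(w)])]))
E
```

```text
clock: 27.2
position: [0.4244, -0.1926, 0.2799]
tool_rot: [-3.141, -0.404, 0.091]
force: [0.1, -0.5, -0.7]
grip_width: 0.0391
finger_force: 40.8
clock: 27.4
position: [0.425, -0.1926, 0.2819]
tool_rot: [3.141, -0.408, 0.093]
force: [0.1, 0.5, -1.0]
grip_width: 0.039
finger_force: 40.8
27.4 [ 0.425  -0.1926  0.2819] [ 0.0605  0.465  -0.9948] d tool mm [-2.5073  0.4565  2.7572] rotvec tool [-0.0004 -0.0026  0.002 ] focus [ 0.4482 -0.191   0.2214]
scene holder_centre [([0.4509, -0.192, 0.2244], 0.39)]
scene camera_lens [([0.5595, -0.1818, 0.2684], 0.69)]
scene lever_grip [([0.608, 0.2077, 0.2244], 0.65)]
side holder_centre [([0.4511, -0.1916, 0.2259], 0.46)]
side camera_lens [([0.5517, -0.1799, 0.2682], 0.9), ([0.596, 0.0537, 0.0023], 0.58)]
side lever_grip [([0.6077, 0.2044, 0.2281], 0.83)]
wrist holder_centre [([0.4509, -0.1937, 0.2264], 0.78)]
wrist camera_lens []
wrist lever_grip []
scene holder_centre [([0.4504, -0.1908, 0.2256], 0.37)]
scene camera_lens [([0.5587, -0.1798, 0.2705], 0.56)]
scene lever_grip [([0.6099, 0.2056, 0.227], 0.68)]
side holder_centre [([0.4601, -0.1872, 0.2074], 0.55), ([0.4502, -0.1891, 0.2222], 0.37)]
side camera_lens [([0.5544, -0.1824, 0.2688], 0.74), ([0.5989, 0.2484, 0.1604], 0.56)]
side lever_grip [([0.6057, 0.2032, 0.2296], 0.94)]
wrist holder_centre [([0.4474, -0.194, 0.2272], 0.92)]
wrist camera_lens []
wrist lever_grip [([0.4045, -0.0454, 0.0002], 0.65), ([0.4473, -0.1936, 0.2252], 0.62)]
```

View pics/z.png

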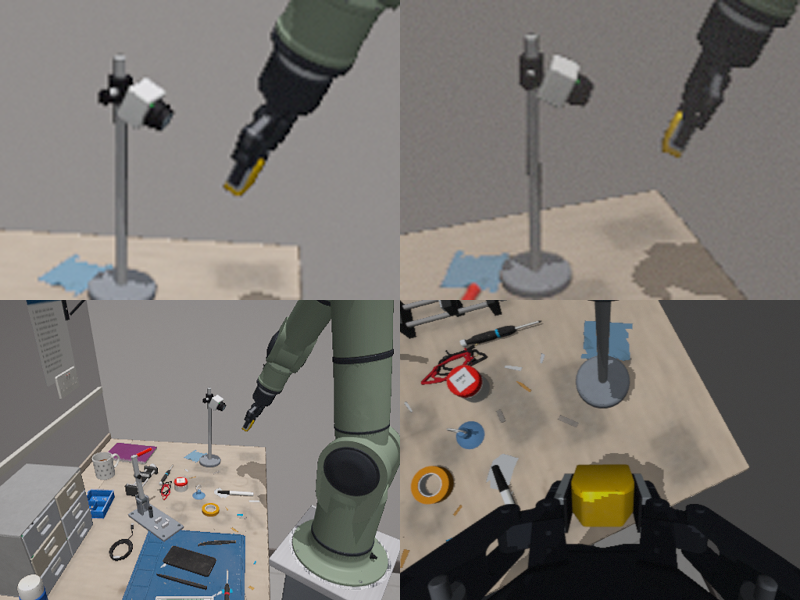

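```bash
python3 -m jog '[[[-3,0,3,0,-0.002,0,0.2],[0,0,0,0,0,0,0.2],[0,0,0,0,0,0,0.2],[0,0,0,0,0,0,0.2],[0,0,0,0,0,0,0.2]]]' 40
python3 -m jog '[[[0,0,0,0,0,0,0.2],[0,0,0,0,0,0,0.2],[0,0,0,0,0,0,0.2],[0,0,0,0,0,0,0.2],[0,0,0,0,0,0,0.2]]]' 40
python3 t.py; python3 -c "
from h import *
see(['holder_centre'],('scene','side','wrist')*2)"
```

```text
clock: 29.1
position: [0.4233, -0.1927, 0.2772]
tool_rot: [3.141, -0.405, 0.093]
force: [-0.4, 0.1, -0.8]
grip_width: 0.0395
finger_force: 40.8
clock: 29.6
position: [0.4232, -0.1926, 0.2772]
tool_rot: [3.141, -0.405, 0.093]
force: [0.6, 0.5, 0.4]
grip_width: 0.0388
finger_force: 40.8
29.6 [ 0.4232 -0.1926  0.2772] [0.6015 0.5341 0.4025] d tool mm [ 0.9746  0.6011 -0.8926] rotvec tool [-0.0008  0.0005  0.0022] focus [ 0.4482 -0.191   0.2214]
scene holder_centre [([0.4477, -0.1942, 0.2203], 0.37)]
side holder_centre [([0.45, -0.1901, 0.2195], 0.55)]
wrist holder_centre [([0.4495, -0.1914, 0.2227], 0.72)]
scene holder_centre [([0.4481, -0.1905, 0.2201], 0.46)]
side holder_centre [([0.4478, -0.1873, 0.2191], 0.53)]
wrist holder_centre [([0.4462, -0.1941, 0.2213], 0.93)]
```

Centred within about 1–2 mm and still; handing in.

```bash
python3 -c "
from workcell import bot
print(bot.job_done())"
```

```text
the job is handed in; nothing more can be done
None
```

I swung the lever to its stop to press the holder, brought it back up to rest, and handed the job in at about 30 s. The holder is held still within about 2 mm of the focus point, bevelled end up and a broad face to the lens. The camera's downward tilt (about 0.4 rad) is only known to roughly 0.03 rad, so the face may be off square by that much.

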